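# Grease and close the sensor housings

### The job

Finish the open sensor housings on the bench: take the brush from its stand, dip its bristles well down into the open grease pot, then dab the bristle tip on the top of the rim of every housing present, the largest first and on down to the smallest, and hang the brush upright in its stand again. Then, in any order, set on each housing the cover of its own size, and on the pot its lid, each fully seated and level. There may be a cover to spare; leave the screwdriver, bottle, bracket and circuit board alone.

Things in the scene. Friction and masses are not known exactly. Their poses are not given: they have to be found in the camera images.
- housing_large: the large housing: loose round open aluminium can standing on the bench, 80 mm outer diameter, 45 mm high, wall 5 mm, flat rim, a small circuit board on its floor. Origin at the centre of its underside, z up. May be absent (None): then skip it.
- rim_large (a point): centre of the mouth of the large housing at the height of its rim top (45 mm above its underside); its rim's top is a flat ring from 35 to 40 mm radius. None if that housing is absent
- cover_large: cover of the large housing: loose aluminium disc, 80 mm diameter, 4 mm thick; upright round knob on top (20 mm diameter, 4 to 30 mm above the origin); tapered boss underneath, 6 mm deep, 64 mm narrowing to 56 mm, drops into the 70 mm mouth. Origin: centre of the disc's underside, z up. Starts boss down on the bench. Always present. Seated, its origin is at rim_large
- housing_medium: the medium housing: loose round open aluminium can standing on the bench, 64 mm outer diameter, 40 mm high, wall 5 mm, flat rim, a small circuit board on its floor. Origin at the centre of its underside, z up. May be absent (None): then skip it.
- rim_medium (a point): centre of the mouth of the medium housing at the height of its rim top (40 mm above its underside); its rim's top is a flat ring from 27 to 32 mm radius. None if that housing is absent
- cover_medium: cover of the medium housing: loose aluminium disc, 64 mm diameter, 4 mm thick; upright round knob on top (20 mm diameter, 4 to 30 mm above the origin); tapered boss underneath, 6 mm deep, 48 mm narrowing to 40 mm, drops into the 54 mm mouth. Origin: centre of the disc's underside, z up. Starts boss down on the bench. Always present. Seated, its origin is at rim_medium
- housing_small: the small housing: loose round open aluminium can standing on the bench, 50 mm outer diameter, 35 mm high, wall 5 mm, flat rim, a small circuit board on its floor. Origin at the centre of its underside, z up. May be absent (None): then skip it.
- rim_small (a point): centre of the mouth of the small housing at the height of its rim top (35 mm above its underside); its rim's top is a flat ring from 20 to 25 mm radius. None if that housing is absent
- cover_small: cover of the small housing: loose aluminium disc, 50 mm diameter, 4 mm thick; upright round knob on top (20 mm diameter, 4 to 30 mm above the origin); tapered boss underneath, 6 mm deep, 34 mm narrowing to 26 mm, drops into the 40 mm mouth. Origin: centre of the disc's underside, z up. Starts boss down on the bench. Always present. Seated, its origin is at rim_small
- pot: grease pot: loose round open white plastic pot, 60 mm outer diameter, 50 mm at its stepped foot, 48 mm high, wall 4 mm, inside 6 to 48 mm above its underside and 52 mm wide at the mouth (42 mm at the bottom). Only a thin film on its floor. Origin at the centre of its underside, z up
- pot_rim (a point): centre of the pot's mouth at the height of its rim top, 48 mm above the bench
- pot_lid: the pot's lid: loose white plastic disc, 62 mm diameter, 4 mm thick; upright bar grip on top (36 mm long along its x, 12 mm thick along its y, 4 to 30 mm above the origin); tapered boss underneath, 6 mm deep, 46 narrowing to 38 mm, drops into the pot's mouth. Origin: centre of the disc's underside, z up. Starts boss down on the bench. Seated, its origin is at pot_rim
- brush: grease brush hanging upright, tip down, in its stand: 115 mm long. Origin at its lower end (the bristle tip), z up along it. Bristles 9 mm diameter from 0 to 26 mm (stiff), steel ferrule 12 mm diameter from 26 to 50 mm, flange 30 mm diameter from 50 to 55 mm, square wooden handle 15 x 15 mm (sides along its x and y) from 55 to 115 mm. About 60 g
- brush_tip (a point): the tip of the bristles, at the brush's origin
- stand: brush stand: black block 56 x 56 x 60 mm high, fixed to the bench, with one 18 mm upright through hole in the middle. The brush hangs in it by its flange, tip 10 mm above the bench. Origin at the centre of its underside, z up
- stand_hole (a point): centre of the hole's mouth on the stand's top, 60 mm above the bench
- screwdriver: bystander: screwdriver lying on the bench; leave alone
- bottle: bystander: small dispensing bottle, 48 mm diameter, 130 mm tall; leave alone
- bracket: bystander: bent aluminium sheet bracket, 70 x 110 mm, 45 mm tall; leave alone
- board: bystander: bare circuit board, 70 x 110 mm, lying flat; leave alone
Mind the look-alikes: they are no part of the job. Leave any pink look-alike of the brush alone. Leave any green look-alike of the cover_small alone.

How it is judged:
On the way, in this order (a step that is already met when the one before it is completed fails the run):
1. the brush's bristles are dipped at least 15 mm below the pot's rim, inside the pot (horizontal distance between brush_tip and pot_rim below 0.024 m and z of brush_tip in the frame of pot between 0 and 0.033 m), for 0.2 s.
2. the bristle tip touches the top of the large housing's rim (contact force between brush and housing_large above 0.3 N and z of brush_tip in the frame of housing_large above 0.041 m and horizontal distance between brush_tip and rim_large between 0.029 and 0.046 m), for 0.1 s.
3. the bristle tip touches the top of the medium housing's rim (contact force between brush and housing_medium above 0.3 N and z of brush_tip in the frame of housing_medium above 0.036 m and horizontal distance between brush_tip and rim_medium between 0.021 and 0.038 m), for 0.1 s.
4. the bristle tip touches the top of the small housing's rim (contact force between brush and housing_small above 0.3 N and z of brush_tip in the frame of housing_small above 0.031 m and horizontal distance between brush_tip and rim_small between 0.014 and 0.031 m), for 0.1 s.
5. the brush hangs upright in its stand again, let go (horizontal distance between brush and stand_hole below 0.008 m and z of brush in the frame of stand between 0.007 and 0.013 m and angle between brush's own z axis and vertical below 0.12 rad and linear speed of brush below 0.03 m/s and contact force between the fingers and brush below 0.1 N), for 0.2 s.
At the end, for the whole second after the job is handed in: Each housing present has its own cover and the pot its lid: within 6 mm of centre, 2.5 mm of rim height and 0.05 rad of the rim's plane, at rest, housing or pot upright within 0.05 rad; the brush hangs by its flange in the stand, within 8 mm of the hole's centre and 0.12 rad of upright (horizontal distance between brush and stand_hole below 0.008 m and z of brush in the frame of stand between 0.007 and 0.013 m and angle between brush's own z axis and vertical below 0.12 rad and linear speed of brush below 0.03 m/s and horizontal distance between cover_large and rim_large below 0.006 m and z of cover_large in the frame of housing_large between 0.0425 and 0.0475 m and angle between the z axis of cover_large and the z axis of housing_large, either way round below 0.05 rad and angle between each of housing_large, housing_medium, housing_small, pot's own z axis and vertical below 0.05 rad and linear speed of each of cover_large, cover_medium, cover_small, pot_lid below 0.02 m/s and horizontal distance between cover_medium and rim_medium below 0.006 m and z of cover_medium in the frame of housing_medium between 0.0375 and 0.0425 m and angle between the z axis of cover_medium and the z axis of housing_medium, either way round below 0.05 rad and horizontal distance between cover_small and rim_small below 0.006 m and z of cover_small in the frame of housing_small between 0.0325 and 0.0375 m and angle between the z axis of cover_small and the z axis of housing_small, either way round below 0.05 rad and horizontal distance between pot_lid and pot_rim below 0.006 m and z of pot_lid in the frame of pot between 0.0455 and 0.0505 m and angle between the z axis of pot_lid and the z axis of pot, either way round below 0.05 rad); the robot touches nothing.
It fails at once if the screwdriver is pushed more than 30 mm from its place (distance of screwdriver from where it was at the start of the episode above 0.03 m).
It fails at once if the bottle is pushed more than 30 mm from its place (distance of bottle from where it was at the start of the episode above 0.03 m).
It fails at once if the bracket is pushed more than 30 mm from its place (distance of bracket from where it was at the start of the episode above 0.03 m).
It fails at once if the board is pushed more than 30 mm from its place (distance of board from where it was at the start of the episode above 0.03 m).
Of housing_large, housing_medium, housing_small only 2 to 3 are there at a start; the rules pass over those that are not, and their reading is None.
At some moment in a run one of cover_large, cover_medium, cover_small, housing_large, housing_medium, housing_small, pot_lid may be knocked a few centimetres aside while the robot is not near it.
It also fails if it takes over 208 s, if anything falls off the work surface, if the arm or the gripper's body presses on something with over 40 N, if the wrist force passes 120 N, or if a joint passes its speed limit or range.

### The arm

A 7-joint arm with a two-finger parallel gripper is mounted at the origin on the work surface. World frame = base frame: x ahead of the robot, y to its left, z up, the work surface at z = 0. Lengths are in m, angles in rad, forces in N, time in s.
With the tool pointing down it reaches from about 0.4 to 0.85 m from the base axis. Payload 4.5 kg.
Tool frame: the origin (TCP) lies between the finger pads; the fingertips stand 19 mm ahead of it and the grasp point (between the pads) is the TCP (r.tips_ahead is the distance from the TCP to the fingertips, in m); z points along the fingers, y is the line along which they close (so a half turn about z gives the same grasp; the last joint's range is limited). The gripper opens to 88 mm and grips with 3 to 60 N. Pads are 18 mm wide; open, the fingers measure 123 mm over their backs; the gripper's body (75 mm by 187 mm) begins 45 mm behind the grasp point.
Start: joints at [1.305, 0.689, -0.195, 1.565, 0.157, 0.902, -0.215], TCP at [0.185, -0.597, 0.224] pointing down, gripper open.
Joint ranges: [-3.01, 3.01], [-0.46, 2.08], [-1.47, 1.51], [0.13, 2.56], [-1, 4.14], [0.04, 2.09], [-2.66, 2.66]. Speed limits (rad/s): [2.57, 2.57, 3.14, 3.14, 3.14, 3.14, 3.14].

### API

Orientations are given as a unit quaternion [x, y, z, w].
In Python, from plant import r, cams, models gives the robot as it stands. The module is installed in compiled form; this text tells all that it offers.
- The arm moves only by the tool jog_arm, never from a script. Its arguments are lists of equal length, an entry for each row: "turn": the turn, a rotation vector about the tool's x, y, z in rad, a list of three; "translation": the shift along the tool's x, y, z in m, a list of three; "grip": the closure, from 0 (fully open) to 1 (shut). In form: {"turn": [[ax, ay, az], ...], "translation": [[tx, ty, tz], ...], "grip": [grip, ...]}. A call has 1 to 20 rows; each row is the pose to reach, as a shift and turn from the pose commanded when the call began, along the tool's axes at that moment; what a row does not reach only later rows make up. A row lasts 1/8 s, in which the tool goes at most 62.5 mm and 10.7 degrees, less where a joint would pass 70% of its speed; a pose out of reach is approached as far as the arm can. A call with a gripper value outside its range is refused whole. The fingers move at their own pace and stop on an object; "force" is the grip in N (left out, the last holds). Time passes only in rows, so rows that repeat a pose let the fingers close. It gives the time, the measured TCP pose, the force, the opening and the grip force at its end, in the units of the state.
- r.get_state(): the state, without advancing time (a new reading comes with each control period).
- cams.snapshot(name): name is "scene" or "top"; returns the picture (384x512x3 uint8, red, green, blue); there is no depth.
- cams.camera_params(name): a dict with "fx", "fy", "cx", "cy" (pixels), "k1" (the pictures are not rectified: a ray, as slopes to the right and down, at radius r is drawn at 1 + k1 r^2 times it, then the intrinsics apply), "eye" and "orientation" of the camera in the world. Camera axes: x right, y up, looking along -z (the intrinsics and any distortion apply to the point x, -y, -z); pixel columns grow to the right and rows downward; lengths in m; the calibration is good to about 2 mm. A picture is of the moment at which its call begins. camera_params takes no time and is no camera call.
- r.finish_job(): hands the job in; it is judged then, once.
Trained networks look in the newest picture that a camera, given by its name, has taken for a name from the list of things; names that differ only in an ending like _2 or _b are one class to them, and where a whole thing is asked for, a point or a joint stands for the part that bears it (a point fixed in the world has none). Each returns a list of dicts, best first, with "p" (0 to 1); they miss things now and then, are a little off and sometimes report something else, mostly with a low value. They report only what shows in the picture. A call takes as long as a camera call. They do not tell look-alikes from the thing itself.
- models.find_in(camera, name): "position" ([x, y, z] in m, in world coordinates, good to about 4 mm: the middle of the surface that is visible of it).
- models.masks_of(camera, name): "pixels" (384x512 bool, what is visible of it).
- models.place_of(camera, name): "position" ([x, y, z] in m, in world coordinates, good to about 4 mm: a listed point, or the origin of a listed thing).
The state is a dict: "clock": time; "q": joint angles; "qd": joint speeds; "joint_torque": joint torques, N m; "tool_pos": TCP position; "eef_rot": TCP orientation; "contact_force": force on the tool from outside, world axes, zero at the start; "moment": the same for the moment, N m; "opening": opening from 0.0 (shut) to 1.0 (fully open); "finger_force": force on a finger pad.
Only numpy, scipy, OpenCV 4.12 (cv2) and the standard library are available. Lean on these libraries where they do the work, as an engineer would, in place of code of your own. Each camera call takes 0.05 s, during which the arm holds its last target. There are 200 camera calls.

## Working session

There is one attempt and no reset: what is moved stays moved. The work goes in short steps, Python scripts to look and compute and a tool call to move; the robot and the scene stay as the last step left them, time stands still between calls to the robot, and variables do not carry over. Pictures are saved under pics/ and viewed, at most 14 in all, crops included, and the job is handed in when it is done.

Besides the shell and the picture viewer there is one more tool, called after "Call:" as name(argument=value, ...), one argument or row to a line, values as JSON. jog_arm: Moves the arm, as the interface text tells. Its arguments: {"type":"object","properties":{"turn":{"type":"array"},"translation":{"type":"array"},"grip":{"type":"array"},"force":{"type":"number"}},"required":["turn","translation","grip"]}

```bash
mkdir -p pics
cat > h.py <<'E'
import numpy as np, cv2
from plant import r, cams, models
from scipy.spatial.transform import Rotation as R
def snap(n,f=None):
    im=cams.snapshot(n)
    if f: cv2.imwrite('pics/'+f,cv2.cvtColor(im,cv2.COLOR_RGB2BGR))
    return im
def proj(n,p):
    c=cams.camera_params(n); q=R.from_quat(c['orientation']).inv().apply(np.array(p,float)-c['eye'])
    x,y=q[0]/-q[2],-q[1]/-q[2]; s=1+c['k1']*(x*x+y*y)
    return c['fx']*x*s+c['cx'],c['fy']*y*s+c['cy']
def unproj(n,u,v,z):
    c=cams.camera_params(n); a,b=(u-c['cx'])/c['fx'],(v-c['cy'])/c['fy']; x,y=a,b
    for _ in range(20):
        s=1+c['k1']*(x*x+y*y); x,y=a/s,b/s
    d=R.from_quat(c['orientation']).apply([x,-y,-1]); e=np.array(c['eye'])
    return e+d*(z-e[2])/d[2]
E
python3 - <<'E'
from h import *
a=snap('top','t0.png'); b=snap('scene','s0.png')
print(cams.camera_params('top'),cams.camera_params('scene'))
for n in ['housing_large','housing_medium','housing_small','cover_large','cover_medium','cover_small','pot','pot_lid','brush','stand','stand_hole','bottle','bracket','board','screwdriver']:
  for cam in ['top','scene']:
    for d in models.place_of(cam,n)[:4]:
        if d['p']>.15: print(n,cam,np.round(d['position'],3),round(d['p'],2),np.round(proj(cam,d['position'])))
print(r.get_state())
E
```

```text
{'fx': 487.27843909208696, 'fy': 487.27843909208696, 'cx': 252.61332660418958, 'cy': 197.92808526727873, 'k1': -0.10676420744174345, 'eye': array([ 0.34770611, -0.02278416,  1.59280219]), 'orientation': array([ 0.04847695, -0.04939442, -0.70310208,  0.70771297])} {'fx': 423.72982730113233, 'fy': 423.72982730113233, 'cx': 255.75006656041222, 'cy': 194.76586519525125, 'k1': -0.09339566726116542, 'eye': array([ 1.04759246, -0.75845901,  0.83746684]), 'orientation': array([0.40055466, 0.12751613, 0.27205765, 0.86560975])}
housing_large top [ 0.627 -0.179 -0.003] 0.97 [299. 181.]
housing_large top [ 0.769 -0.129 -0.001] 0.67 [284. 139.]
housing_large top [0.453 0.195 0.007] 0.21 [185. 233.]
housing_large scene [ 0.623 -0.176  0.003] 0.63 [251. 261.]
housing_medium top [ 0.605 -0.014 -0.004] 0.74 [250. 188.]
housing_medium top [0.325 0.392 0.003] 0.44 [124. 271.]
housing_medium scene [ 0.607 -0.019  0.002] 0.81 [279. 224.]
housing_medium scene [ 0.551  0.365 -0.001] 0.41 [325. 154.]
housing_small top [0.614 0.175 0.002] 0.71 [193. 184.]
housing_small scene [ 0.614  0.179 -0.001] 0.56 [315.
[... 1998 characters left out ...]
2,  0.68908896, -0.19463671,  1.56531452,  0.15729455,
        0.90249469, -0.21504699]), 'qd': array([ 7.16443143e-04,  7.98261494e-04, -1.11242802e-03,  5.37549186e-04,
        6.06247952e-04, -8.55908678e-05, -9.51427039e-04]), 'joint_torque': array([ 3.78163204e-04, -5.27481723e+01, -1.26709778e+00, -1.53743345e+01,
       -5.18991309e-02, -7.11092016e-04,  4.90003302e-06]), 'tool_pos': array([ 0.18462168, -0.59712868,  0.22384666]), 'eef_rot': array([9.88779629e-01, 1.49381535e-01, 2.46547914e-05, 3.54285323e-05]), 'contact_force': array([-1.0496235 ,  0.91888333, -0.20907025]), 'moment': array([-0.0141532 ,  0.03932201,  0.00546833]), 'finger_force': 0.0, 'opening': 0.9997901042061942}
```

Run:
```python
import cv2
a=cv2.imread('pics/t0.png'); b=cv2.imread('pics/s0.png')
cv2.imwrite('pics/t0c.png',cv2.resize(a[110:310,100:400],(800,533),interpolation=cv2.INTER_CUBIC))
cv2.imwrite('pics/s0c.png',cv2.resize(b[100:340,80:400],(800,600),interpolation=cv2.INTER_CUBIC))
```

```text
(no output)
```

View pics/t0c.png

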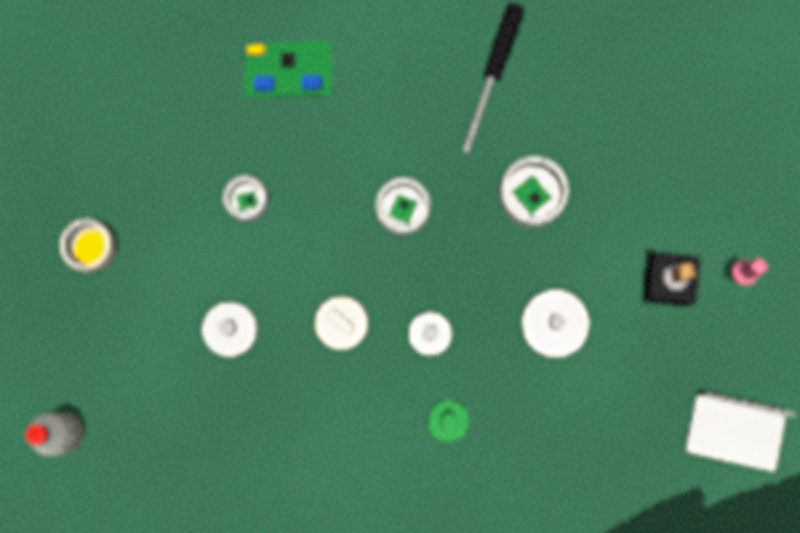

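View pics/s0c.png

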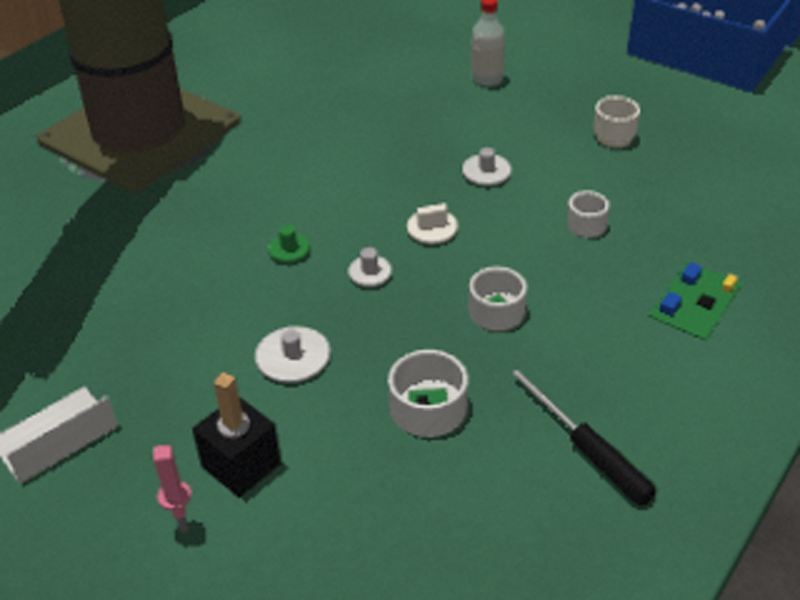

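```bash
cat >> h.py <<'E'
t=np.linspace(0,2*np.pi,60)
def ring(rad,z): return np.c_[rad*np.cos(t),rad*np.sin(t),np.full(60,z)]
S={'housing_large':[(.04,0,.045)],'housing_medium':[(.032,0,.04)],'housing_small':[(.025,0,.035)],
 'cover_large':[(.04,.006,.01),(.01,.01,.036)],'cover_medium':[(.032,.006,.01),(.01,.01,.036)],'cover_small':[(.025,.006,.01),(.01,.01,.036)],
 'pot':[(.025,0,.01),(.03,.01,.048)],'pot_lid':[(.031,.006,.01),(.012,.01,.036)]}
G={'housing_large':(.625,-.178),'housing_medium':(.606,-.017),'housing_small':(.614,.177),'cover_large':(.464,-.203),'cover_medium':(.453,.193),
 'cover_small':(.452,-.054),'pot':(.553,.366),'pot_lid':(.464,.058)}
def sil(cam,n,x,y,dz=0):
    m=np.zeros((384*8,512*8),np.uint8)
    for rad,a,b in S[n]:
        P=np.r_[ring(rad,a+dz),ring(rad,b+dz)]+[x,y,0]
        p=np.array([proj(cam,q) for q in P]); h=cv2.convexHull(((p+.5)*8).astype(np.int32))
        cv2.fillConvexPoly(m,h,1)
    return m
def cen(m):
    M=cv2.moments(m,True); return np.array([M['m10']/M['m00'],M['m01']/M['m00']]),M['m00']
def fit(cam,n,guess=None,dz=0,tol=.05):
    """mask-centroid fit; returns x,y, area ratio"""
    g=np.array(G[n] if guess is None else guess,float); best=None
    for d in models.masks_of(cam,n):
        c,a=cen(d['pixels'].astype(np.uint8))
        w=unproj(cam,c[0],c[1],.02)[:2]
        if np.hypot(*(w-g))<tol and (best is None or d['p']>best[2]): best=(c,a,d['p'])
    if best is None: return None
    c=best[0]
    for _ in range(3):
        s,A=cen(sil(cam,n,*g,dz)); s=s/8-.5
        g=g+(unproj(cam,*c,.02)-unproj(cam,*s,.02))[:2]
    return np.round(np.r_[g,best[1]/(A/64),best[2]],4)
E
python3 - <<'E'
from h import *
for n in G: print(n,fit('top',n),fit('scene',n))
b=cv2.imread('pics/s0.png'); a=cv2.imread('pics/t0.png')
o=np.hstack([cv2.resize(b[240:320,140:200],(360,480),interpolation=cv2.INTER_CUBIC),cv2.resize(a[210:250,210:245],(420,480),interpolation=cv2.INTER_CUBIC)])
cv2.imwrite('pics/c1.png',o)
E
```

```text
housing_large None [ 0.6245 -0.179   1.0074  0.79  ]
housing_medium [ 0.6055 -0.0175  0.8774  0.79  ] [ 0.6031 -0.0177  0.947   0.77  ]
housing_small [0.6127 0.1762 0.8402 0.58  ] [0.6123 0.1733 0.9402 0.55  ]
cover_large [ 0.4624 -0.2048  0.9719  0.88  ] [ 0.4642 -0.2067  0.92    0.83  ]
cover_medium [0.4518 0.1932 0.8822 0.57  ] [0.4552 0.1929 0.8636 0.56  ]
cover_small [ 0.4494 -0.0518  0.9957  0.61  ] [ 0.4498 -0.053   0.9723  0.46  ]
pot [0.5502 0.3649 1.0612 0.57  ] [0.5536 0.3645 0.8584 0.58  ]
pot_lid [0.4596 0.057  1.0234 0.7   ] [0.4629 0.0546 0.8674 0.54  ]
```

View pics/c1.png

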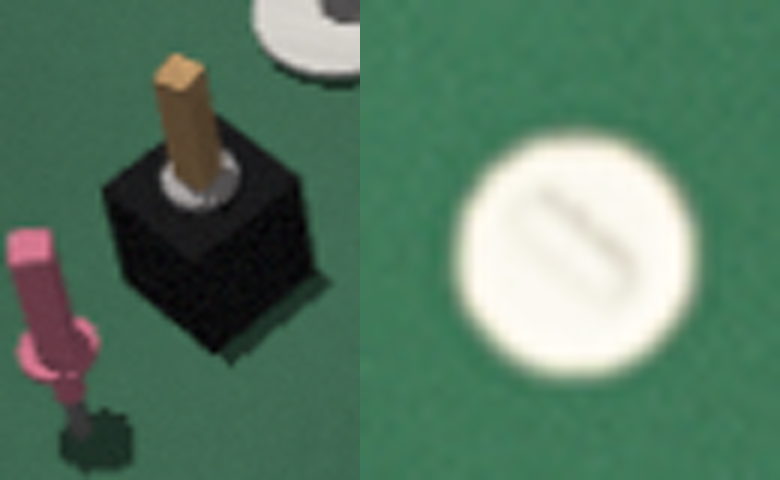

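The crop shows the wooden brush (handle top at scene pixel 170,252) in the black stand, and the pink look-alike at (145,281), to be left alone. The real brush is chosen by its wooden handle in the stand. The lid's bar runs diagonally at top pixel (228,230).

Run:
```python
from h import *
P=[unproj('scene',140+u/6-.42,240+v/6-.42,.125)[:2] for u,v in [(172,55),(205,68),(187,90),(157,78)]]
P=np.array(P);print(P.round(4),P.mean(0))
for i in range(4):
    d=P[(i+1)%4]-P[i]; print(np.degrees(np.arctan2(d[1],d[0])),np.hypot(*d))
a=unproj('top',210+(545-360)/12,210+195/12,.036);b=unproj('top',210+(630-360)/12,210+265/12,.036)
d=b-a;print('bar',np.degrees(np.arctan2(d[1],d[0])),np.hypot(*d[:2]))
a=unproj('top',210+(515-360)/12,210+225/12,.02);b=unproj('top',210+(605-360)/12,210+300/12,.02)
d=b-a;print('bar lower',np.degrees(np.arctan2(d[1],d[0])),np.hypot(*d[:2]))
print([ (d['position'].round(4) if hasattr(d['position'],'round') else d['position'],d['p']) for c in('top','scene') for d in models.place_of(c,'stand_hole')[:1]])
```

```text
[[ 0.5096 -0.3398]
 [ 0.5244 -0.3374]
 [ 0.5265 -0.3495]
 [ 0.5131 -0.3516]] [ 0.51840923 -0.34457698]
9.15601882330401 0.015052568885900165
-80.12279517270281 0.012208515861357868
-170.8944905518453 0.013614967049202684
106.58996321550163 0.01229892273647534
bar -128.9713060144033 0.029458080881758032
bar lower -129.266890242572 0.031643690116549696
[([0.518, -0.3411, 0.0598], 0.62), ([0.5174, -0.3426, 0.0604], 0.57)]
```

```bash
cat >> h.py <<'E'
def rel(*targets,yaw=None):
    """targets world xyz (None=keep); prints tool-frame shift & z turn from measured pose"""
    s=r.get_state(); q=R.from_quat(s['eef_rot']); p=np.array(s['tool_pos']); x=q.as_matrix()[:,0]
    y0=np.arctan2(x[1],x[0]); print('tcp',p.round(4),'yaw',np.degrees(y0).round(2),'tilt',np.degrees(np.arccos(-q.as_matrix()[2,2])).round(2),'F',s['contact_force'].round(2),'open',round(s['opening'],3),'t',round(s['clock'],2))
    if yaw is not None:
        a=(yaw-np.degrees(y0)+90)%180-90; print('turn z',np.round(-np.radians(a),4),'alt',np.round(-np.radians(a-np.sign(a)*180),3))
    for T in targets: print(T,'->',q.inv().apply(np.array(T)-p).round(4))
E
python3 - <<'E'
from h import *
rel((.518,-.343,.22),(.518,-.343,.1),yaw=10)
E
```

```text
tcp [ 0.1846 -0.5971  0.2238] yaw 17.18 tilt 0.0 F [-0.6  -0.59 -0.62] open 0.998 t 2.5
turn z 0.1253 alt -3.016
(0.518, -0.343, 0.22) -> [ 0.3936 -0.1443  0.0038]
(0.518, -0.343, 0.1) -> [ 0.3936 -0.1443  0.1238]
```

Call:
jog_arm(
  turn=[
    [0,0,0.125],
    [0,0,0.125],
    [0,0,0.125],
    [0,0,0.125],
    [0,0,0.125],
    [0,0,0.125],
    [0,0,0.125],
    [0,0,0.125],
    [0,0,0.125],
    [0,0,0.125],
    [0,0,0.125],
  ],
  translation=[
    [0.394,-0.144,0.004],
    [0.394,-0.144,0.004],
    [0.394,-0.144,0.004],
    [0.394,-0.144,0.004],
    [0.394,-0.144,0.004],
    [0.394,-0.144,0.004],
    [0.394,-0.144,0.004],
    [0.394,-0.144,0.004],
    [0.394,-0.144,0.004],
    [0.394,-0.144,0.004],
    [0.394,-0.144,0.004],
  ],
  grip=[0.5,0.5,0.5,0.5,0.5,0.5,0.5,0.5,0.5,0.5,0.5],
  force=20,
)

```text
clock: 3.88
tool_pos: [0.5174, -0.3445, 0.2199]
eef_rot: [0.996, 0.086, -0.0, 0.0]
contact_force: [-0.4, 0.1, 0.8]
opening: 0.499
finger_force: 0.0
```

Run:
```python
from h import *
rel((.518,-.343,.1),yaw=10)
```

```text
tcp [ 0.5174 -0.3445  0.2199] yaw 9.88 tilt 0.04 F [-0.39  0.11  0.81] open 0.499 t 3.88
turn z -0.0021 alt 3.139
(0.518, -0.343, 0.1) -> [ 0.0009 -0.0015  0.1199]
```

Call:
jog_arm(
  turn=[
    [0,0,0],
    [0,0,0],
    [0,0,0],
    [0,0,0],
    [0,0,0],
    [0,0,0],
    [0,0,0],
    [0,0,0],
  ],
  translation=[
    [0.001,-0.001,0.06],
    [0.001,-0.001,0.12],
    [0.001,-0.001,0.12],
    [0.001,-0.001,0.12],
    [0.001,-0.001,0.12],
    [0.001,-0.001,0.12],
    [0.001,-0.001,0.12],
    [0.001,-0.001,0.12],
  ],
  grip=[0.5,0.5,0.5,1,1,1,1,1],
  force=20,
)

```text
clock: 4.88
tool_pos: [0.5205, -0.3425, 0.1018]
eef_rot: [0.996, 0.087, 0.001, 0.001]
contact_force: [-1.4, 0.3, 6.9]
opening: 0.162
finger_force: 20.0
```

Run:
```python
from h import *
rel(yaw=10)
```

```text
tcp [ 0.5205 -0.3425  0.1018] yaw 10.02 tilt 0.19 F [-1.38  0.25  6.85] open 0.162 t 4.88
turn z 0.0004 alt -3.141
```

Call:
jog_arm(
  turn=[
    [0,0,0],
    [0,0,0],
    [0,0,0],
    [0,0,0],
    [0,0,0],
    [0,0,0],
  ],
  translation=[
    [0,0,-0.03],
    [0,0,-0.06],
    [0,0,-0.09],
    [0,0,-0.11],
    [0,0,-0.11],
    [0,0,-0.11],
  ],
  grip=[1,1,1,1,1,1],
)

```text
clock: 5.62
tool_pos: [0.5187, -0.3417, 0.2091]
eef_rot: [0.996, 0.087, -0.001, -0.0]
contact_force: [-0.5, 0.5, -1.0]
opening: 0.168
finger_force: 20.0
```

Run:
```python
from h import *
rel((.552,.3645,.2),(.552,.3645,.11))
b=snap('scene'); s=r.get_state()
u,v=proj('scene',np.array(s['tool_pos'])-[0,0,.09]); print(u,v)
for c in ('scene',):
    snap(c)
    for n in ('brush_tip','brush'):
        print(n,[(np.round(d['position'],4),round(d['p'],2)) for d in models.place_of(c,n)[:3]])
o=b[max(0,int(v)-90):int(v)+40,int(u)-65:int(u)+65]
cv2.imwrite('pics/b1.png',cv2.cvtColor(cv2.resize(o,(560,560),interpolation=cv2.INTER_CUBIC),cv2.COLOR_RGB2BGR))
```

```text
tcp [ 0.5187 -0.3417  0.2091] yaw 10.02 tilt 0.08 F [-0.53  0.54 -1.04] open 0.168 t 5.62
(0.552, 0.3645, 0.2) -> [ 0.1557 -0.6896  0.0095]
(0.552, 0.3645, 0.11) -> [ 0.1558 -0.6896  0.0995]
170.9518462475491 252.7921828413441
brush_tip [(array([ 0.5123, -0.3438,  0.1148]), 0.76), (array([ 0.5262, -0.4298,  0.005 ]), 0.6)]
brush [(array([ 0.5238, -0.433 ,  0.0009]), 0.72), (array([ 0.512 , -0.3441,  0.1132]), 0.71)]
```

View pics/b1.png

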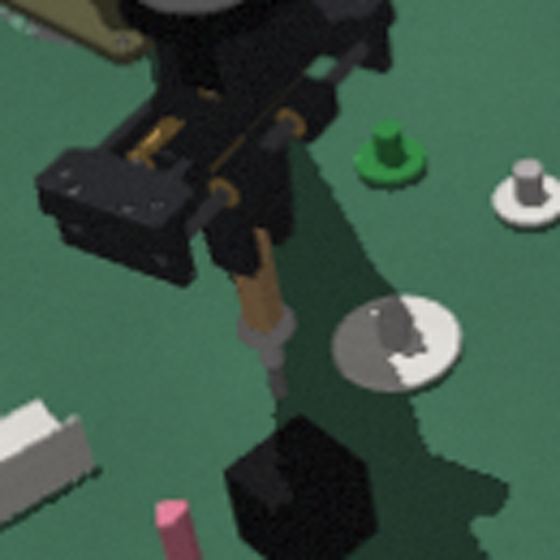

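Call:
jog_arm(
  turn=[
    [0,0,0],
    [0,0,0],
    [0,0,0],
    [0,0,0],
    [0,0,0],
    [0,0,0],
    [0,0,0],
    [0,0,0],
    [0,0,0],
    [0,0,0],
    [0,0,0],
    [0,0,0],
    [0,0,0],
    [0,0,0],
    [0,0,0],
  ],
  translation=[
    [0.014,-0.06,0],
    [0.028,-0.12,0],
    [0.041,-0.18,0],
    [0.054,-0.24,0],
    [0.068,-0.3,0],
    [0.081,-0.36,0],
    [0.095,-0.42,0],
    [0.108,-0.48,0],
    [0.122,-0.54,0],
    [0.135,-0.6,0],
    [0.149,-0.66,0],
    [0.156,-0.69,0],
    [0.156,-0.69,0],
    [0.156,-0.69,0],
    [0.156,-0.69,0],
  ],
  grip=[1,1,1,1,1,1,1,1,1,1,1,1,1,1,1],
)

```text
clock: 7.7
tool_pos: [0.5536, 0.3622, 0.2097]
eef_rot: [0.996, 0.086, -0.0, 0.001]
contact_force: [0.1, 0.3, -0.7]
opening: 0.165
finger_force: 20.0
```

Run:
```python
from h import *
print(unproj('scene',169.5,254.2,.118))
rel((.554,.3645,.108))
snap('scene')
print([(np.round(d['position'],4),round(d['p'],2)) for d in models.place_of('scene','brush_tip')[:3]])
print('pot',fit('scene','pot'))
snap('top');print('pot',fit('top','pot'),'Lrim',fit('top','housing_large'))
```

```text
[ 0.51829122 -0.34623674  0.118     ]
tcp [0.5536 0.3622 0.2097] yaw 9.86 tilt 0.1 F [ 0.1   0.28 -0.69] open 0.165 t 7.7
(0.554, 0.3645, 0.108) -> [ 0.0008 -0.0024  0.1017]
[(array([ 0.5259, -0.432 ,  0.0048]), 0.8)]
pot [0.551  0.364  0.9645 0.55  ]
pot [0.547  0.3632 0.8368 0.72  ] Lrim [ 0.6228 -0.1773  1.0212  0.93  ]
```

Call:
jog_arm(
  turn=[
    [0,0,0],
    [0,0,0],
    [0,0,0],
    [0,0,0],
    [0,0,0],
    [0,0,0],
    [0,0,0],
  ],
  translation=[
    [-0.002,-0.002,0.04],
    [-0.002,-0.002,0.07],
    [-0.002,-0.002,0.1],
    [-0.002,-0.002,0.1],
    [-0.002,-0.002,0.1],
    [-0.002,-0.002,0.1],
    [-0.002,-0.002,0.1],
  ],
  grip=[1,1,1,1,1,1,1],
)

```text
clock: 8.88
tool_pos: [0.5512, 0.3666, 0.111]
eef_rot: [0.996, 0.087, 0.001, -0.0]
contact_force: [0.5, -0.3, -0.1]
opening: 0.166
finger_force: 20.0
```

Call:
jog_arm(
  turn=[
    [0,0,0],
    [0,0,0],
    [0,0,0],
    [0,0,0],
    [0,0,0],
  ],
  translation=[
    [0,0,-0.05],
    [0,0,-0.1],
    [0,0,-0.1],
    [0,0,-0.1],
    [0,0,-0.1],
  ],
  grip=[1,1,1,1,1],
)

```text
clock: 9.5
tool_pos: [0.5496, 0.3656, 0.2082]
eef_rot: [0.996, 0.087, -0.001, 0.001]
contact_force: [-0.6, -0.1, 0.1]
opening: 0.164
finger_force: 20.0
```

Run:
```python
from h import *
snap('scene');print(fit('scene','housing_large'),fit('scene','pot'))
rel((.624,-.1415,.2),(.624,-.1415,.145))
```

```text
[ 0.6237 -0.1786  0.9712  0.58  ] [0.5524 0.3652 0.9584 0.66  ]
tcp [0.5501 0.3659 0.2085] yaw 10.02 tilt 0.13 F [ 0.09 -0.1  -0.82] open 0.165 t 9.65
(0.624, -0.1415, 0.2) -> [-0.0155  0.5125  0.0091]
(0.624, -0.1415, 0.145) -> [-0.0154  0.5124  0.0641]
```

Call:
jog_arm(
  turn=[
    [0,0,0],
    [0,0,0],
    [0,0,0],
    [0,0,0],
    [0,0,0],
    [0,0,0],
    [0,0,0],
    [0,0,0],
    [0,0,0],
    [0,0,0],
    [0,0,0],
    [0,0,0],
    [0,0,0],
  ],
  translation=[
    [-0.002,0.06,0],
    [-0.003,0.12,0],
    [-0.005,0.18,0],
    [-0.007,0.24,0],
    [-0.009,0.3,0],
    [-0.011,0.36,0],
    [-0.013,0.42,0],
    [-0.015,0.48,0],
    [-0.016,0.511,0],
    [-0.016,0.511,0.03],
    [-0.016,0.511,0.06],
    [-0.016,0.511,0.06],
    [-0.016,0.511,0.06],
  ],
  grip=[1,1,1,1,1,1,1,1,1,1,1,1,1],
)

```text
clock: 11.28
tool_pos: [0.6244, -0.1398, 0.1506]
eef_rot: [0.996, 0.087, 0.001, 0.0]
contact_force: [0.7, -0.1, -0.9]
opening: 0.17
finger_force: 20.0
```

Run:
```python
from h import *
rel((.6235,-.1405,.137))
b=snap('scene')
print([(np.round(d['position'],4),round(d['p'],2)) for d in models.place_of('scene','brush_tip')[:3]])
s=r.get_state(); u,v=proj('scene',np.array(s['tool_pos'])-[0,0,.092]); u,v=int(u),int(v);print(u,v)
cv2.imwrite('pics/b2.png',cv2.cvtColor(cv2.resize(b[v-40:v+40,u-50:u+50],(750,600),interpolation=cv2.INTER_CUBIC),cv2.COLOR_RGB2BGR))
```

```text
tcp [ 0.6244 -0.1398  0.1506] yaw 10.02 tilt 0.07 F [ 0.71 -0.1  -0.91] open 0.17 t 11.28
(0.6235, -0.1405, 0.137) -> [-0.001   0.0005  0.0135]
[(array([ 0.5264, -0.4285,  0.0036]), 0.84), (array([ 0.6201, -0.1428,  0.0572]), 0.58)]
259 237
```

View pics/b2.png

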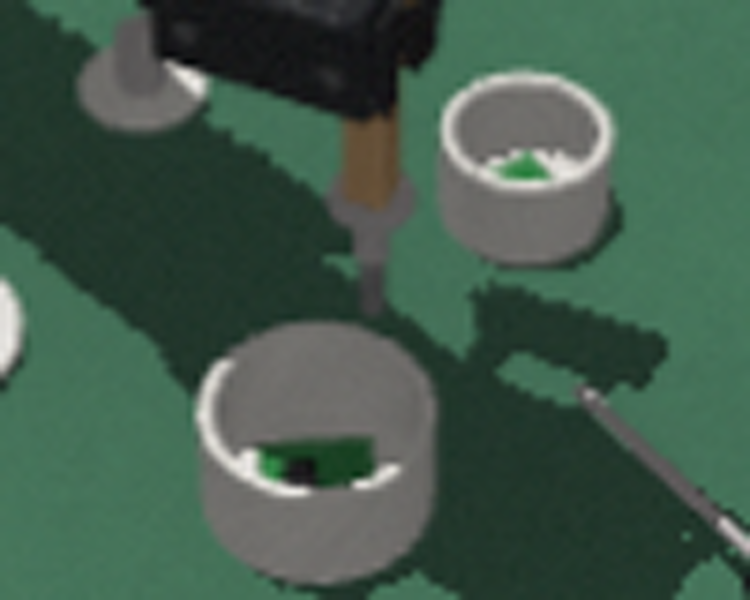

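The brush hangs upright in the fingers, its tip (crop 372,305 → about pixel 259,238) just above the far rim of the large housing.

Call:
jog_arm(
  turn=[
    [0,0,0],
    [0,0,0],
    [0,0,0],
    [0,0,0],
    [0,0,0],
  ],
  translation=[
    [-0.001,0.0,0.008],
    [-0.001,0.0,0.011],
    [-0.001,0.0,0.0135],
    [-0.001,0.0,0.0135],
    [-0.001,0.0,0.0135],
  ],
  grip=[1,1,1,1,1],
)

```text
clock: 12.0
tool_pos: [0.6231, -0.14, 0.1367]
eef_rot: [0.996, 0.087, 0.0, 0.0]
contact_force: [0.1, -0.4, 3.2]
opening: 0.166
finger_force: 20.0
```

Call:
jog_arm(
  turn=[
    [0,0,0],
    [0,0,0],
    [0,0,0],
  ],
  translation=[
    [0,0.0,0.0007],
    [0,0.0,0.0007],
    [0,0.0,0.0007],
  ],
  grip=[1,1,1],
)

```text
clock: 12.38
tool_pos: [0.6236, -0.14, 0.1366]
eef_rot: [0.996, 0.087, 0.001, 0.0]
contact_force: [0.4, -0.1, 5.4]
opening: 0.166
finger_force: 20.0
```

Call:
jog_arm(
  turn=[
    [0,0,0],
    [0,0,0],
    [0,0,0],
    [0,0,0],
  ],
  translation=[
    [0,0.0,-0.02],
    [0,0.0,-0.05],
    [0,0,-0.05],
    [0,0,-0.05],
  ],
  grip=[1,1,1,1],
)

```text
clock: 12.88
tool_pos: [0.622, -0.1399, 0.1846]
eef_rot: [0.996, 0.087, -0.001, -0.0]
contact_force: [-0.1, 0.8, -1.3]
opening: 0.164
finger_force: 20.0
```

Run:
```python
from h import *
snap('scene');m=fit('scene','housing_medium');print(m,fit('scene','housing_small'))
snap('top');print(fit('top','housing_small'),fit('top','housing_medium'))
rel((.605,.012,.145),(.6125,.1965,.14))
```

```text
[ 0.6038 -0.0198  0.9805  0.91  ] [0.6132 0.1749 0.8426 0.78  ]
[0.6127 0.1769 1.0021 0.49  ] [ 0.6031 -0.0165  1.0236  0.81  ]
tcp [ 0.6223 -0.1399  0.1848] yaw 10.02 tilt 0.08 F [ 0.96  0.85 -1.17] open 0.166 t 13.18
(0.605, 0.012, 0.145) -> [ 0.0094 -0.1526  0.0399]
(0.6125, 0.1965, 0.14) -> [ 0.0489 -0.333   0.0449]
```

Call:
jog_arm(
  turn=[
    [0,0,0],
    [0,0,0],
    [0,0,0],
    [0,0,0],
    [0,0,0],
    [0,0,0],
    [0,0,0],
    [0,0,0],
    [0,0,0],
  ],
  translation=[
    [0.003,-0.06,0],
    [0.006,-0.12,0],
    [0.009,-0.152,0],
    [0.009,-0.152,0.03],
    [0.009,-0.152,0.045],
    [0.009,-0.152,0.05],
    [0.009,-0.152,0.0525],
    [0.009,-0.152,0.0535],
    [0.009,-0.152,0.0535],
  ],
  grip=[1,1,1,1,1,1,1,1,1],
)

```text
clock: 14.3
tool_pos: [0.6056, 0.0111, 0.1326]
eef_rot: [0.996, 0.087, 0.001, 0.0]
contact_force: [-0.6, -0.8, 0.2]
opening: 0.164
finger_force: 20.0
```

Call:
jog_arm(
  turn=[
    [0,0,0],
    [0,0,0],
    [0,0,0],
    [0,0,0],
  ],
  translation=[
    [-0.001,0.0,0.001],
    [-0.001,0.0,0.002],
    [-0.001,0.0,0.002],
    [-0.001,0.0,0.002],
  ],
  grip=[1,1,1,1],
)

```text
clock: 14.8
tool_pos: [0.6055, 0.0112, 0.1316]
eef_rot: [0.996, 0.087, 0.002, 0.0]
contact_force: [0.2, -0.1, 6.9]
opening: 0.165
finger_force: 20.0
```

Call:
jog_arm(
  turn=[
    [0,0,0],
    [0,0,0],
    [0,0,0],
    [0,0,0],
    [0,0,0],
    [0,0,0],
    [0,0,0],
    [0,0,0],
    [0,0,0],
    [0,0,0],
    [0,0,0],
    [0,0,0],
  ],
  translation=[
    [0,0,-0.02],
    [0,0,-0.05],
    [0.013,-0.06,-0.05],
    [0.027,-0.12,-0.05],
    [0.041,-0.183,-0.05],
    [0.041,-0.183,-0.05],
    [0.041,-0.183,-0.02],
    [0.041,-0.183,-0.005],
    [0.041,-0.183,0.0],
    [0.041,-0.183,0.003],
    [0.041,-0.183,0.004],
    [0.041,-0.183,0.004],
  ],
  grip=[1,1,1,1,1,1,1,1,1,1,1,1],
)

```text
clock: 16.3
tool_pos: [0.6132, 0.1986, 0.1268]
eef_rot: [0.996, 0.087, 0.001, -0.0]
contact_force: [0.0, 0.1, -0.6]
opening: 0.163
finger_force: 20.0
```

Call:
jog_arm(
  turn=[
    [0,0,0],
    [0,0,0],
    [0,0,0],
    [0,0,0],
  ],
  translation=[
    [0,0.0,0.001],
    [0,0.0,0.002],
    [0,0.0,0.002],
    [0,0.0,0.002],
  ],
  grip=[1,1,1,1],
)

```text
clock: 16.8
tool_pos: [0.6146, 0.1991, 0.1265]
eef_rot: [0.996, 0.087, 0.002, -0.001]
contact_force: [-0.4, -0.5, 9.4]
opening: 0.163
finger_force: 20.0
```

Call:
jog_arm(
  turn=[
    [0,0,0],
    [0,0,0],
    [0,0,0],
    [0,0,0],
    [0,0,0],
    [0,0,0],
    [0,0,0],
    [0,0,0],
    [0,0,0],
    [0,0,0],
    [0,0,0],
    [0,0,0],
    [0,0,0],
    [0,0,0],
  ],
  translation=[
    [0,0,-0.04],
    [0,0,-0.08],
    [-0.02,0.055,-0.08],
    [-0.04,0.11,-0.08],
    [-0.06,0.165,-0.08],
    [-0.08,0.22,-0.08],
    [-0.1,0.275,-0.08],
    [-0.12,0.33,-0.08],
    [-0.14,0.385,-0.08],
    [-0.16,0.44,-0.08],
    [-0.175,0.48,-0.08],
    [-0.188,0.516,-0.08],
    [-0.188,0.516,-0.08],
    [-0.188,0.516,-0.08],
  ],
  grip=[1,1,1,1,1,1,1,1,1,1,1,1,1,1],
)

```text
clock: 18.55
tool_pos: [0.5176, -0.3414, 0.2041]
eef_rot: [0.996, 0.088, 0.0, -0.001]
contact_force: [0.6, -0.5, -1.0]
opening: 0.164
finger_force: 20.0
```

Run:
```python
from h import *
rel((.5187,-.342,.2055),(.5187,-.342,.102))
b=snap('scene')
print([(np.round(d['position'],4),round(d['p'],2)) for d in models.place_of('scene','brush_tip')[:3]])
print([(np.round(d['position'],4),round(d['p'],2)) for d in models.place_of('scene','stand_hole')[:3]])
s=r.get_state(); u,v=proj('scene',np.array(s['tool_pos'])-[0,0,.092]); print(u,v);u,v=int(u),int(v)
h=[ (proj('scene',p)) for p in ring(.009,.06)[::6]+[.518,-.342,0]]
o=cv2.resize(b[v-50:v+50,u-60:u+60],(720,600),interpolation=cv2.INTER_CUBIC)
for x,y in h: cv2.circle(o,(int((x-u+60.5)*6),int((y-v+50.5)*6)),2,(255,0,0),-1)
cv2.imwrite('pics/b3.png',cv2.cvtColor(o,cv2.COLOR_RGB2BGR))
```

```text
tcp [ 0.5176 -0.3414  0.2041] yaw 10.05 tilt 0.06 F [ 0.56 -0.48 -0.99] open 0.164 t 18.55
(0.5187, -0.342, 0.2055) -> [ 0.001   0.0008 -0.0014]
(0.5187, -0.342, 0.102) -> [0.0009 0.0009 0.1021]
[(array([ 0.5242, -0.4316,  0.0034]), 0.6), (array([ 0.5062, -0.346 ,  0.1121]), 0.59), (array([ 0.4523, -0.0525,  0.0064]), 0.48)]
[(array([ 0.5203, -0.3472,  0.0602]), 0.69), (array([ 0.6132,  0.18  , -0.0019]), 0.48)]
171.5033967687848 254.33362903208993
```

View pics/b3.png

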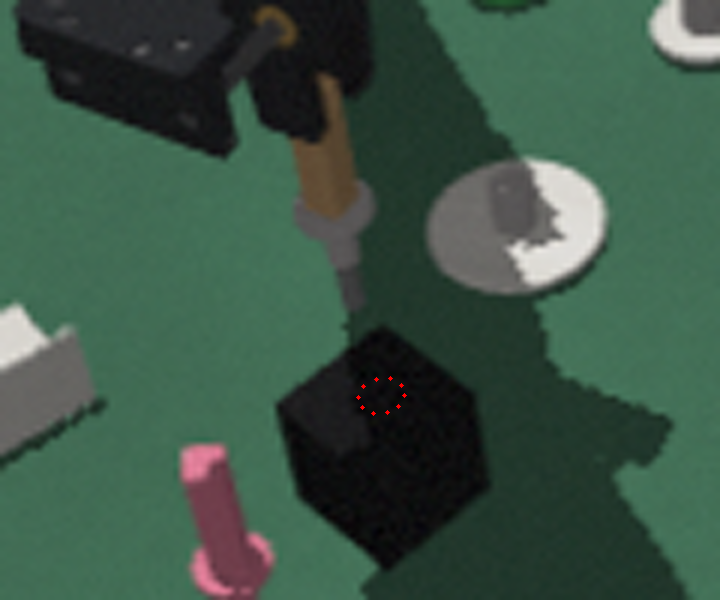

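The tip (pixel 169,254) and the stand's top face are both about 1 px off the prediction in the same direction, so this is a calibration offset and the brush is over the hole.

Call:
jog_arm(
  turn=[
    [0,0,0],
    [0,0,0],
    [0,0,0],
    [0,0,0],
    [0,0,0],
    [0,0,0],
    [0,0,0],
    [0,0,0],
  ],
  translation=[
    [0.001,0.0005,0.03],
    [0.001,0.0005,0.045],
    [0.001,0.0005,0.055],
    [0.001,0.0005,0.065],
    [0.001,0.0005,0.075],
    [0.001,0.0005,0.085],
    [0.001,0.0005,0.09],
    [0.001,0.0005,0.09],
  ],
  grip=[1,1,1,1,1,1,1,1],
)

```text
clock: 19.7
tool_pos: [0.5182, -0.3426, 0.1138]
eef_rot: [0.996, 0.087, -0.0, -0.0]
contact_force: [-0.1, -0.9, -0.6]
opening: 0.169
finger_force: 20.0
```

Free in the hole (no force). Now I'll lower the rest, open partly and rise.

Call:
jog_arm(
  turn=[
    [0,0,0],
    [0,0,0],
    [0,0,0],
    [0,0,0],
    [0,0,0],
    [0,0,0],
    [0,0,0],
    [0,0,0],
    [0,0,0],
    [0,0,0],
  ],
  translation=[
    [0,0,0.006],
    [0,0,0.011],
    [0,0,0.011],
    [0,0,0.011],
    [0,0,0.011],
    [0,0,0.011],
    [0,0,0.011],
    [0,0,0.011],
    [0,0,-0.05],
    [0,0,-0.1],
  ],
  grip=[1,1,1,0.6,0.5,0.5,0.5,0.5,0.5,0.5],
)

```text
clock: 20.95
tool_pos: [0.5185, -0.3427, 0.2156]
eef_rot: [0.996, 0.087, 0.0, -0.0]
contact_force: [0.9, 0.3, 0.0]
opening: 0.501
finger_force: 0.0
```

Run:
```python
from h import *
b=snap('scene'); 
print([(n,np.round(d['position'],4),round(d['p'],2)) for n in('brush','stand') for d in models.place_of('scene',n)[:2]])
print(fit('scene','cover_large'),fit('scene','housing_large'))
snap('top');print(fit('top','cover_large'),fit('top','housing_large'))
rel((.4633,-.2055,.2),(.4633,-.2055,.032),yaw=10)
o=cv2.resize(b[220:320,120:240],(720,600),interpolation=cv2.INTER_CUBIC)
cv2.imwrite('pics/b4.png',cv2.cvtColor(o,cv2.COLOR_RGB2BGR))
```

```text
[('brush', array([ 0.5121, -0.3452,  0.008 ]), 0.48), ('stand', array([ 0.5168, -0.3434,  0.0023]), 0.82)]
[ 0.4656 -0.2056  0.9093  0.57  ] [ 0.6224 -0.1787  1.0101  0.96  ]
[ 0.463  -0.2041  0.944   0.73  ] [ 0.6213 -0.1778  0.9463  0.72  ]
tcp [ 0.5174 -0.3421  0.2124] yaw 10.02 tilt 0.19 F [ 0.07  0.28 -1.39] open 0.501 t 21.35
turn z 0.0004 alt -3.141
(0.4633, -0.2055, 0.2) -> [-0.0295 -0.1439  0.0128]
(0.4633, -0.2055, 0.032) -> [-0.029  -0.1436  0.1808]
```

View pics/b4.png

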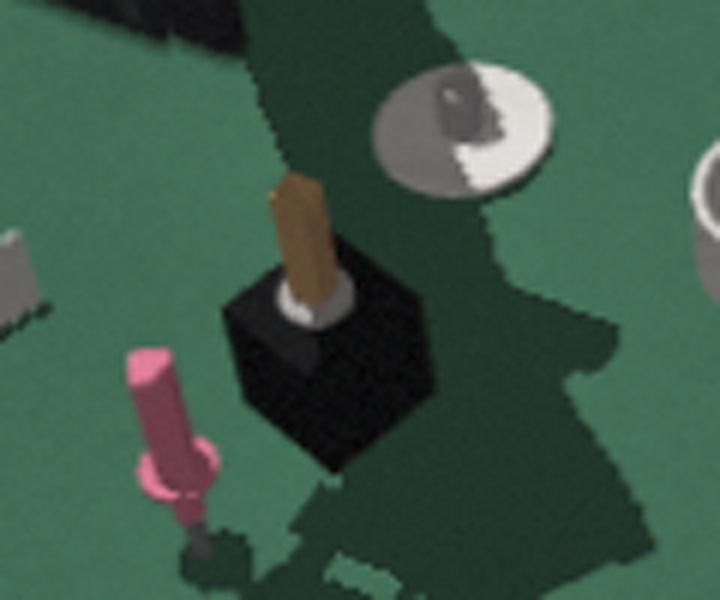

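The brush hangs upright in its stand (flange at crop 316,295; handle upright). On to the covers.

Call:
jog_arm(
  turn=[
    [0,0,0],
    [0,0,0],
    [0,0,0],
    [0,0,0],
    [0,0,0],
    [0,0,0],
    [0,0,0],
    [0,0,0],
    [0,0,0],
    [0,0,0],
    [0,0,0],
    [0,0,0],
    [0,0,0],
  ],
  translation=[
    [-0.01,-0.05,0],
    [-0.02,-0.1,0],
    [-0.028,-0.144,0],
    [-0.028,-0.144,0.05],
    [-0.028,-0.144,0.1],
    [-0.028,-0.144,0.14],
    [-0.028,-0.144,0.165],
    [-0.028,-0.144,0.179],
    [-0.028,-0.144,0.179],
    [-0.028,-0.144,0.179],
    [-0.028,-0.144,0.179],
    [-0.028,-0.144,0.179],
    [-0.028,-0.144,0.179],
  ],
  grip=[0.5,0.5,0.5,0.5,0.5,0.5,0.5,0.5,0.5,1,1,1,1],
  force=25,
)

```text
clock: 22.98
tool_pos: [0.466, -0.2059, 0.0355]
eef_rot: [0.996, 0.087, 0.0, 0.0]
contact_force: [0.6, 0.2, 0.2]
opening: 0.071
finger_force: 0.0
```

Run:
```python
from h import *
rel((.4643,-.2055,.12),(.622,-.178,.12))
```

```text
tcp [ 0.466  -0.2059  0.0355] yaw 10.01 tilt 0.04 F [0.64 0.16 0.21] open 0.071 t 22.98
(0.4643, -0.2055, 0.12) -> [-0.0016 -0.0006 -0.0845]
(0.622, -0.178, 0.12) -> [ 0.1585 -0.0003 -0.0844]
```

Run:
```python
from h import *
b=snap('scene'); 
print([(np.round(d['position'],4),round(d['p'],2)) for d in models.place_of('scene','cover_large')[:3]],r.get_state()['opening'])
o=cv2.resize(b[190:280,130:240],(733,600),interpolation=cv2.INTER_CUBIC)
cv2.imwrite('pics/b5.png',cv2.cvtColor(o,cv2.COLOR_RGB2BGR))
```

```text
[(array([ 0.4636, -0.2034,  0.0053]), 0.79), (array([0.3265, 0.3958, 0.0005]), 0.49)] 0.006159507743497807
```

View pics/b5.png

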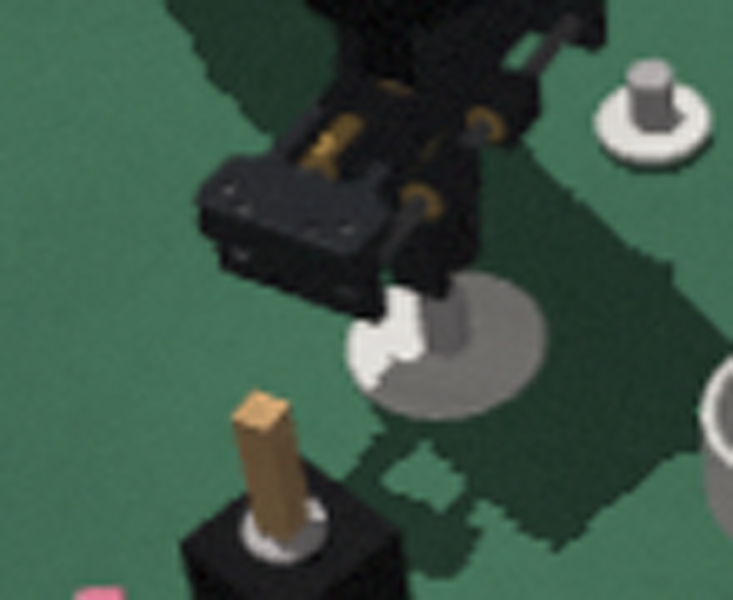

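Run:
```python
from h import *
s=r.get_state(); p=np.array(s['tool_pos']); print(p)
f=lambda q:np.round(((np.array(proj('scene',q))+.5-[130,190])*6.667))
print('tcp',f(p),'tip',f(p-[0,0,.019]),'tipfront',f(p+[.009,0,-.019]),'knob top',f([.464,-.205,.036]),'knob base',f([.464,-.205,.01]))
snap('top');print(fit('top','cover_large'))
```

```text
[ 0.46588186 -0.2058008   0.03531521]
tcp [445. 297.] tip [449. 330.] tipfront [466. 339.] knob top [442. 292.] knob base [448. 338.]
None
```

Run:
```python
from h import *
print(r.tips_ahead,[a for a in dir(r) if a[0]!='_'])
```

```text
0.019 ['Unreachable', 'finish_job', 'get_state', 'tips_ahead']
```

Call:
jog_arm(
  turn=[
    [0,0,0],
    [0,0,0],
    [0,0,0],
    [0,0,0],
    [0,0,0],
    [0,0,0],
    [0,0,0],
  ],
  translation=[
    [-0.001,0,0],
    [-0.001,0,0],
    [-0.001,0,0],
    [-0.001,0,0],
    [-0.001,0,0.003],
    [-0.001,0,0.005],
    [-0.001,0,0.005],
  ],
  grip=[0.5,0.5,0.5,0.5,0.5,0.5,0.5],
)

```text
clock: 24.05
tool_pos: [0.4647, -0.2059, 0.0299]
eef_rot: [0.996, 0.087, -0.0, -0.0]
contact_force: [0.8, -0.6, 0.4]
opening: 0.501
finger_force: 0.0
```

Step down in small, force-checked steps.

Call:
jog_arm(
  turn=[
    [0,0,0],
    [0,0,0],
    [0,0,0],
    [0,0,0],
  ],
  translation=[
    [0,0,0.002],
    [0,0,0.004],
    [0,0,0.005],
    [0,0,0.005],
  ],
  grip=[0.5,0.5,0.5,0.5],
)

```text
clock: 24.55
tool_pos: [0.4648, -0.2059, 0.0251]
eef_rot: [0.996, 0.087, -0.0, 0.0]
contact_force: [-0.2, 0.4, -0.2]
opening: 0.504
finger_force: 0.0
```

Run:
```python
from h import *
rel()
b=snap('scene'); 
o=cv2.resize(b[190:280,130:240],(733,600),interpolation=cv2.INTER_CUBIC)
cv2.imwrite('pics/b6.png',cv2.cvtColor(o,cv2.COLOR_RGB2BGR))
```

```text
tcp [ 0.4648 -0.2059  0.0251] yaw 10.02 tilt 0.0 F [-0.19  0.42 -0.21] open 0.504 t 24.55
```

View pics/b6.png

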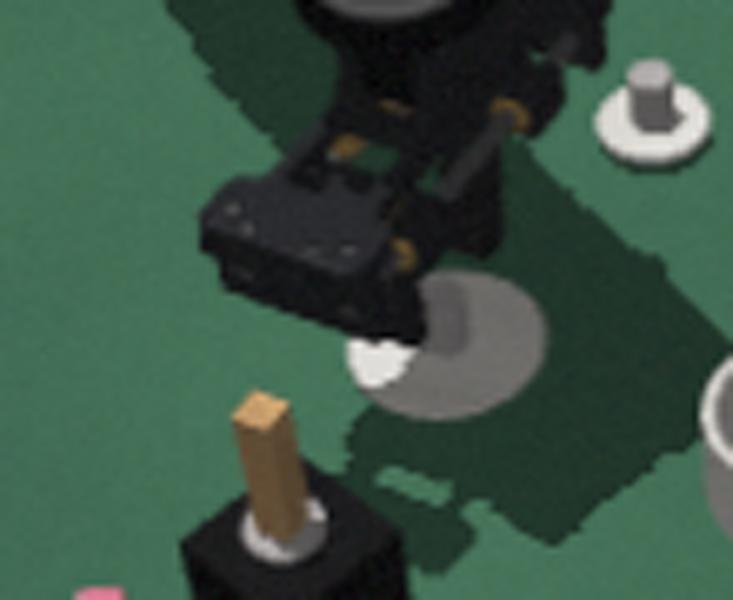

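Call:
jog_arm(
  turn=[
    [0,0,0],
    [0,0,0],
    [0,0,0],
    [0,0,0],
  ],
  translation=[
    [0,0,0.002],
    [0,0,0.004],
    [0,0,0.006],
    [0,0,0.006],
  ],
  grip=[0.5,0.5,0.5,0.5],
)

```text
clock: 25.1
tool_pos: [0.4647, -0.2059, 0.0189]
eef_rot: [0.996, 0.087, -0.0, -0.0]
contact_force: [-1.0, -0.0, 0.5]
opening: 0.505
finger_force: 0.0
```

Call:
jog_arm(
  turn=[
    [0,0,0],
    [0,0,0],
    [0,0,0],
  ],
  translation=[
    [0,0,0.002],
    [0,0,0.004],
    [0,0,0.004],
  ],
  grip=[0.5,0.5,0.5],
)

```text
clock: 25.48
tool_pos: [0.4647, -0.2059, 0.015]
eef_rot: [0.996, 0.087, -0.0, -0.0]
contact_force: [0.4, -1.4, -0.3]
opening: 0.502
finger_force: 0.0
```

Call:
jog_arm(
  turn=[
    [0,0,0],
    [0,0,0],
    [0,0,0],
    [0,0,0],
    [0,0,0],
  ],
  translation=[
    [0,0,0],
    [0,0,0],
    [0,0,0],
    [0,0,0],
    [0,0,0],
  ],
  grip=[1,1,1,1,1],
)

```text
clock: 26.1
tool_pos: [0.4648, -0.2059, 0.0152]
eef_rot: [0.996, 0.087, -0.0, -0.0]
contact_force: [-0.7, 0.5, 0.4]
opening: 0.206
finger_force: 25.0
```

Run:
```python
from h import *
rel()
b=snap('scene'); 
o=cv2.resize(b[190:280,130:240],(733,600),interpolation=cv2.INTER_CUBIC)
cv2.imwrite('pics/b7.png',cv2.cvtColor(o,cv2.COLOR_RGB2BGR))
```

```text
tcp [ 0.4648 -0.2059  0.0152] yaw 10.02 tilt 0.0 F [-0.73  0.48  0.42] open 0.206 t 26.1
```

View pics/b7.png

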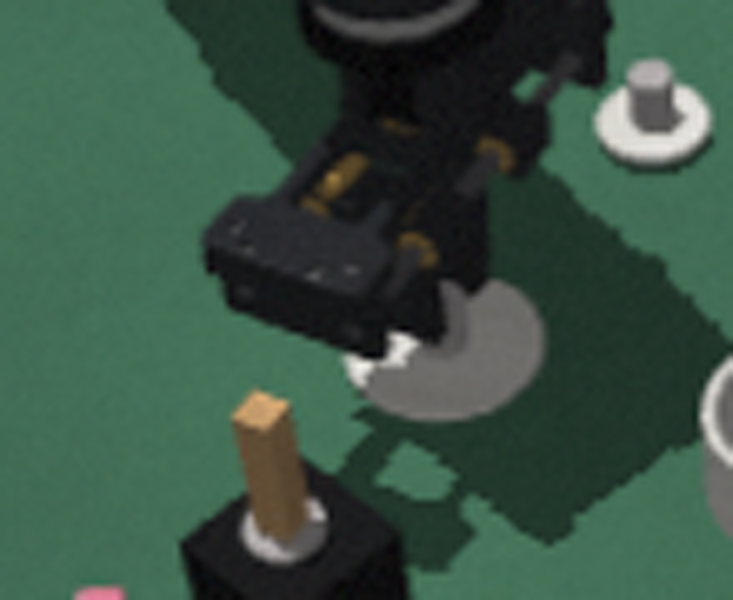

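The knob is held between the fingers (crop 445,300) and the disc lies flat. The fingertips evidently sit near the reported height itself, so I'll work from the observed offset. Lifting and carrying over the large housing.

Call:
jog_arm(
  turn=[
    [0,0,0],
    [0,0,0],
    [0,0,0],
    [0,0,0],
    [0,0,0],
    [0,0,0],
    [0,0,0],
    [0,0,0],
    [0,0,0],
  ],
  translation=[
    [0,0,-0.02],
    [0,0,-0.05],
    [0,0,-0.09],
    [0.04,0,-0.09],
    [0.08,0,-0.09],
    [0.12,0,-0.09],
    [0.159,0,-0.09],
    [0.159,0,-0.09],
    [0.159,0,-0.09],
  ],
  grip=[1,1,1,1,1,1,1,1,1],
)

```text
clock: 27.28
tool_pos: [0.6198, -0.1787, 0.1045]
eef_rot: [0.996, 0.087, -0.001, 0.0]
contact_force: [0.3, 0.7, -1.1]
opening: 0.211
finger_force: 25.0
```

Run:
```python
from h import *
rel((.622,-.178,.06))
b=snap('scene'); dz=r.get_state()['tool_pos'][2]-.0152
print(fit('scene','cover_large',(.622,-.178),dz,.2),fit('scene','housing_large'))
o=cv2.resize(b[170:300,180:320],(646,600),interpolation=cv2.INTER_CUBIC)
cv2.imwrite('pics/b8.png',cv2.cvtColor(o,cv2.COLOR_RGB2BGR))
```

```text
tcp [ 0.6198 -0.1787  0.1045] yaw 9.99 tilt 0.16 F [ 0.32  0.71 -1.13] open 0.211 t 27.27
(0.622, -0.178, 0.06) -> [ 0.0025 -0.0003  0.0444]
[ 0.6266 -0.1842  0.6924  0.86  ] [ 0.6284 -0.185   0.8015  0.79  ]
```

View pics/b8.png

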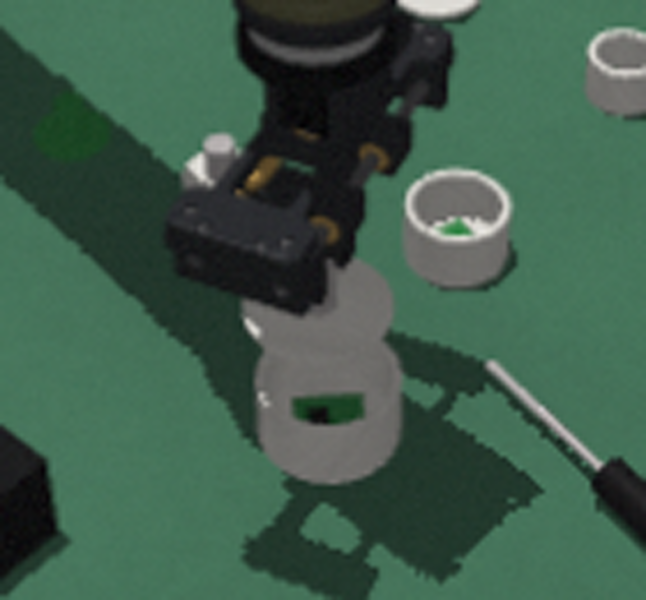

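The cover hangs level over the large housing (disc at crop 318,305, housing at 330,400). Lowering.

Call:
jog_arm(
  turn=[
    [0,0,0],
    [0,0,0],
    [0,0,0],
    [0,0,0],
    [0,0,0],
    [0,0,0],
    [0,0,0],
  ],
  translation=[
    [0.001,0,0.015],
    [0.001,0,0.03],
    [0.001,0,0.038],
    [0.001,0,0.042],
    [0.001,0,0.046],
    [0.001,0,0.048],
    [0.001,0,0.048],
  ],
  grip=[1,1,1,1,1,1,1],
)

```text
clock: 28.3
tool_pos: [0.6225, -0.1782, 0.0573]
eef_rot: [0.996, 0.087, 0.0, 0.0]
contact_force: [0.9, -0.1, -1.1]
opening: 0.21
finger_force: 25.0
```

Call:
jog_arm(
  turn=[
    [0,0,0],
    [0,0,0],
    [0,0,0],
    [0,0,0],
  ],
  translation=[
    [0,0,0.0015],
    [0,0,0.003],
    [0,0,0.0035],
    [0,0,0.0035],
  ],
  grip=[1,1,1,1],
)

```text
clock: 28.8
tool_pos: [0.6225, -0.1782, 0.0542]
eef_rot: [0.996, 0.087, 0.0, 0.0]
contact_force: [-2.4, 0.4, 5.0]
opening: 0.209
finger_force: 25.0
```

Call:
jog_arm(
  turn=[
    [0,0,0],
    [0,0,0],
    [0,0,0],
    [0,0,0],
    [0,0,0],
    [0,0,0],
    [0,0,0],
    [0,0,0],
    [0,0,0],
    [0,0,0],
  ],
  translation=[
    [0,0,0],
    [0,0,0],
    [0,0,0],
    [0,0,-0.05],
    [0,0,-0.1],
    [-0.04,-0.04,-0.1],
    [-0.08,-0.08,-0.1],
    [-0.12,-0.12,-0.1],
    [-0.148,-0.154,-0.1],
    [-0.148,-0.154,-0.1],
  ],
  grip=[0.5,0.5,0.5,0.5,0.5,0.5,0.5,0.5,0.5,0.5],
)

```text
clock: 30.05
tool_pos: [0.4468, -0.0501, 0.1537]
eef_rot: [0.996, 0.089, -0.002, -0.001]
contact_force: [0.2, -0.4, -0.4]
opening: 0.5
finger_force: 0.0
```

Run:
```python
from h import *
for c in ('scene','top'):
    snap(c)
    for n in ('cover_small','housing_small','cover_large','housing_large'):
        print(c,n,fit(c,n,(.622,-.178) if n=='cover_large' else None,.039 if n=='cover_large' else 0))
rel((.4497,-.0525,.03),(.4497,-.0525,.0155))
```

```text
scene cover_small [ 0.451  -0.054   0.9527  0.53  ]
scene housing_small [0.6138 0.1744 0.9588 0.51  ]
scene cover_large [ 0.6214 -0.1803  0.9521  0.76  ]
scene housing_large [ 0.6429 -0.2025  0.343   0.93  ]
top cover_small None
top housing_small [0.6123 0.1751 0.9385 0.63  ]
top cover_large [ 0.6192 -0.1794  0.9774  0.58  ]
top housing_large [ 0.5945 -0.1545  0.083   0.63  ]
tcp [ 0.4502 -0.0526  0.1535] yaw 9.97 tilt 0.02 F [-0.06 -1.05  0.81] open 0.499 t 30.55
(0.4497, -0.0525, 0.03) -> [-0.0005 -0.0002  0.1235]
(0.4497, -0.0525, 0.0155) -> [-0.0005 -0.0002  0.138 ]
```

Call:
jog_arm(
  turn=[
    [0,0,0],
    [0,0,0],
    [0,0,0],
    [0,0,0],
    [0,0,0],
    [0,0,0],
    [0,0,0],
    [0,0,0],
    [0,0,0],
  ],
  translation=[
    [0,0,0.05],
    [0,0,0.1],
    [0,0,0.125],
    [0,0,0.138],
    [0,0,0.138],
    [0,0,0.138],
    [0,0,0.138],
    [0,0,0.138],
    [0,0,0.138],
  ],
  grip=[0.5,0.5,0.5,0.5,0.5,1,1,1,1],
)

```text
clock: 31.68
tool_pos: [0.4507, -0.0522, 0.0166]
eef_rot: [0.996, 0.087, 0.001, 0.0]
contact_force: [-0.3, 0.5, 7.1]
opening: 0.204
finger_force: 25.0
```

Run:
```python
from h import *
rel((.613,.1755,.1),(.613,.1755,.05))
```

```text
tcp [ 0.4507 -0.0522  0.0166] yaw 10.01 tilt 0.14 F [-0.27  0.49  7.07] open 0.204 t 31.68
(0.613, 0.1755, 0.1) -> [ 0.1996 -0.196  -0.083 ]
(0.613, 0.1755, 0.05) -> [ 0.1994 -0.196  -0.033 ]
```

Call:
jog_arm(
  turn=[
    [0,0,0],
    [0,0,0],
    [0,0,0],
    [0,0,0],
    [0,0,0],
    [0,0,0],
    [0,0,0],
    [0,0,0],
    [0,0,0],
    [0,0,0],
  ],
  translation=[
    [0,0,-0.03],
    [0,0,-0.08],
    [0.04,-0.04,-0.08],
    [0.08,-0.08,-0.08],
    [0.12,-0.12,-0.08],
    [0.16,-0.16,-0.08],
    [0.199,-0.196,-0.08],
    [0.199,-0.196,-0.08],
    [0.199,-0.196,-0.08],
    [0.199,-0.196,-0.08],
  ],
  grip=[1,1,1,1,1,1,1,1,1,1],
)

```text
clock: 32.92
tool_pos: [0.6109, 0.1732, 0.0955]
eef_rot: [0.996, 0.086, -0.001, 0.001]
contact_force: [-0.3, 0.2, -0.1]
opening: 0.208
finger_force: 25.0
```

Run:
```python
from h import *
rel((.613,.1755,.0475),(.613,.1755,.0452))
snap('scene'); dz=r.get_state()['tool_pos'][2]-.0166
print(fit('scene','cover_small',(.613,.175),dz,.2),fit('scene','housing_small'))
```

```text
tcp [0.6109 0.1732 0.0955] yaw 9.92 tilt 0.14 F [-0.3   0.16 -0.08] open 0.208 t 32.92
(0.613, 0.1755, 0.0475) -> [ 0.0026 -0.002   0.048 ]
(0.613, 0.1755, 0.0452) -> [ 0.0026 -0.002   0.0503]
[0.6141 0.1651 0.5812 0.66  ] [0.6128 0.1715 0.9079 0.48  ]
```

Call:
jog_arm(
  turn=[
    [0,0,0],
    [0,0,0],
    [0,0,0],
    [0,0,0],
    [0,0,0],
    [0,0,0],
    [0,0,0],
  ],
  translation=[
    [0.001,-0.001,0.015],
    [0.001,-0.001,0.03],
    [0.001,-0.001,0.038],
    [0.001,-0.001,0.042],
    [0.001,-0.001,0.046],
    [0.001,-0.001,0.048],
    [0.001,-0.001,0.048],
  ],
  grip=[1,1,1,1,1,1,1],
)

```text
clock: 33.95
tool_pos: [0.6126, 0.1766, 0.0477]
eef_rot: [0.996, 0.087, 0.0, -0.0]
contact_force: [-0.4, -0.2, 0.1]
opening: 0.204
finger_force: 25.0
```

Call:
jog_arm(
  turn=[
    [0,0,0],
    [0,0,0],
    [0,0,0],
    [0,0,0],
  ],
  translation=[
    [0,0,0.001],
    [0,0,0.002],
    [0,0,0.0028],
    [0,0,0.0028],
  ],
  grip=[1,1,1,1],
)

```text
clock: 34.45
tool_pos: [0.6128, 0.1771, 0.0457]
eef_rot: [0.996, 0.087, 0.001, -0.0]
contact_force: [-1.5, 0.9, 5.8]
opening: 0.207
finger_force: 25.0
```

Call:
jog_arm(
  turn=[
    [0,0,0],
    [0,0,0],
    [0,0,0],
    [0,0,0],
    [0,0,0],
    [0,0,0],
    [0,0,0],
    [0,0,0],
    [0,0,0],
    [0,0,0],
  ],
  translation=[
    [0,0,0],
    [0,0,0],
    [0,0,0],
    [0,0,-0.05],
    [0,0,-0.1],
    [-0.05,-0.015,-0.1],
    [-0.1,-0.03,-0.1],
    [-0.154,-0.044,-0.1],
    [-0.154,-0.044,-0.1],
    [-0.154,-0.044,-0.1],
  ],
  grip=[0.5,0.5,0.5,0.5,0.5,0.5,0.5,0.5,0.5,0.5],
)

```text
clock: 35.7
tool_pos: [0.4544, 0.1935, 0.1451]
eef_rot: [0.996, 0.087, 0.001, -0.0]
contact_force: [1.6, 0.3, -0.2]
opening: 0.501
finger_force: 0.0
```

Run:
```python
from h import *
for c in ('scene','top'):
    snap(c)
    for n in ('cover_medium','housing_medium','cover_small'):
        print(c,n,fit(c,n,(.613,.1755) if n=='cover_small' else None,.029 if n=='cover_small' else 0))
rel((.4535,.193,.0165))
```

```text
scene cover_medium [0.4532 0.1934 0.8692 0.56  ]
scene housing_medium [ 0.6036 -0.0174  0.894   0.77  ]
scene cover_small [0.6135 0.1729 0.7601 0.57  ]
top cover_medium None
top housing_medium [ 0.6039 -0.0176  0.9704  0.87  ]
top cover_small [0.6112 0.1784 0.8617 0.51  ]
tcp [0.4537 0.193  0.1447] yaw 9.98 tilt 0.01 F [ 0.08 -0.28 -1.59] open 0.497 t 36.1
(0.4535, 0.193, 0.0165) -> [-0.0002 -0.      0.1282]
```

Call:
jog_arm(
  turn=[
    [0,0,0],
    [0,0,0],
    [0,0,0],
    [0,0,0],
    [0,0,0],
    [0,0,0],
    [0,0,0],
    [0,0,0],
    [0,0,0],
  ],
  translation=[
    [0,0,0.05],
    [0,0,0.095],
    [0,0,0.115],
    [0,0,0.127],
    [0,0,0.127],
    [0,0,0.127],
    [0,0,0.127],
    [0,0,0.127],
    [0,0,0.127],
  ],
  grip=[0.5,0.5,0.5,0.5,0.5,1,1,1,1],
)

```text
clock: 37.22
tool_pos: [0.4537, 0.1936, 0.0183]
eef_rot: [0.996, 0.087, 0.001, -0.0]
contact_force: [0.3, 1.5, 3.8]
opening: 0.201
finger_force: 25.0
```

Run:
```python
from h import *
rel((.6037,-.0175,.1))
```

```text
tcp [0.4537 0.1936 0.0183] yaw 10.03 tilt 0.08 F [0.26 1.46 3.82] open 0.201 t 37.23
(0.6037, -0.0175, 0.1) -> [ 0.1111  0.2339 -0.0817]
```

Call:
jog_arm(
  turn=[
    [0,0,0],
    [0,0,0],
    [0,0,0],
    [0,0,0],
    [0,0,0],
    [0,0,0],
    [0,0,0],
    [0,0,0],
    [0,0,0],
    [0,0,0],
  ],
  translation=[
    [0,0,-0.03],
    [0,0,-0.08],
    [0.022,0.047,-0.08],
    [0.044,0.094,-0.08],
    [0.066,0.14,-0.08],
    [0.089,0.187,-0.08],
    [0.111,0.234,-0.08],
    [0.111,0.234,-0.08],
    [0.111,0.234,-0.08],
    [0.111,0.234,-0.08],
  ],
  grip=[1,1,1,1,1,1,1,1,1,1],
)

```text
clock: 38.48
tool_pos: [0.6023, -0.0161, 0.0978]
eef_rot: [0.996, 0.089, -0.001, -0.0]
contact_force: [0.2, -0.1, -0.8]
opening: 0.199
finger_force: 25.0
```

Run:
```python
from h import *
snap('scene'); print(fit('scene','housing_medium'))
rel((.6037,-.0175,.0543))
```

```text
[ 0.6041 -0.0195  0.896   0.98  ]
tcp [ 0.6026 -0.0164  0.0979] yaw 10.16 tilt 0.05 F [ 0.31  0.35 -1.55] open 0.198 t 38.58
(0.6037, -0.0175, 0.0543) -> [0.0009 0.0013 0.0436]
```

Call:
jog_arm(
  turn=[
    [0,0,0],
    [0,0,0],
    [0,0,0],
    [0,0,0],
    [0,0,0],
    [0,0,0],
    [0,0,0],
  ],
  translation=[
    [0.001,0.001,0.015],
    [0.001,0.001,0.028],
    [0.001,0.001,0.035],
    [0.001,0.001,0.039],
    [0.001,0.001,0.042],
    [0.001,0.001,0.044],
    [0.001,0.001,0.044],
  ],
  grip=[1,1,1,1,1,1,1],
)

```text
clock: 39.45
tool_pos: [0.6045, -0.0189, 0.0539]
eef_rot: [0.996, 0.087, 0.0, 0.0]
contact_force: [0.1, 0.2, -1.2]
opening: 0.201
finger_force: 25.0
```

Call:
jog_arm(
  turn=[
    [0,0,0],
    [0,0,0],
    [0,0,0],
    [0,0,0],
  ],
  translation=[
    [0,0,0.001],
    [0,0,0.002],
    [0,0,0.0025],
    [0,0,0.0025],
  ],
  grip=[1,1,1,1],
)

```text
clock: 39.95
tool_pos: [0.6046, -0.0187, 0.0523]
eef_rot: [0.996, 0.087, 0.0, 0.0]
contact_force: [-1.7, -1.2, 6.7]
opening: 0.201
finger_force: 25.0
```

Call:
jog_arm(
  turn=[
    [0,0,0],
    [0,0,0],
    [0,0,0],
    [0,0,0],
    [0,0,0],
    [0,0,-0.18],
    [0,0,-0.36],
    [0,0,-0.54],
    [0,0,-0.716],
    [0,0,-0.716],
    [0,0,-0.716],
  ],
  translation=[
    [0,0,0],
    [0,0,0],
    [0,0,0],
    [0,0,-0.05],
    [0,0,-0.1],
    [-0.032,-0.025,-0.1],
    [-0.064,-0.05,-0.1],
    [-0.096,-0.075,-0.1],
    [-0.129,-0.099,-0.1],
    [-0.129,-0.099,-0.1],
    [-0.129,-0.099,-0.1],
  ],
  grip=[0.5,0.5,0.5,0.5,0.5,0.5,0.5,0.5,0.5,0.5,0.5],
)

```text
clock: 41.32
tool_pos: [0.4612, 0.056, 0.1514]
eef_rot: [0.903, 0.43, 0.001, 0.0]
contact_force: [-0.5, -0.7, -0.4]
opening: 0.499
finger_force: 0.0
```

Run:
```python
from h import *
c='scene'; b=snap(c)
for n in ('pot_lid','pot','cover_medium'):
    print(c,n,fit(c,n,(.604,-.018) if n=='cover_medium' else None,.034 if n=='cover_medium' else 0))
c='top';snap(c);print(fit(c,'pot'),fit(c,'cover_medium',(.604,-.018),.034),fit(c,'pot_lid'))
rel((.462,.056,.0175),yaw=51)
cv2.imwrite('pics/l1.png',cv2.cvtColor(cv2.resize(b[155:225,215:300],(728,600),interpolation=cv2.INTER_CUBIC),cv2.COLOR_RGB2BGR))
```

```text
scene pot_lid None
scene pot [0.5525 0.3598 1.0025 0.69  ]
scene cover_medium [ 0.6049 -0.0206  0.9883  0.59  ]
[0.5522 0.3668 0.9426 0.65  ] [ 0.6032 -0.018   0.89    0.87  ] None
tcp [0.4604 0.0561 0.1512] yaw 51.0 tilt 0.01 F [-0.04  0.89  0.41] open 0.5 t 41.73
turn z -0.0 alt 3.142
(0.462, 0.056, 0.0175) -> [0.0009 0.0012 0.1337]
```

View pics/l1.png

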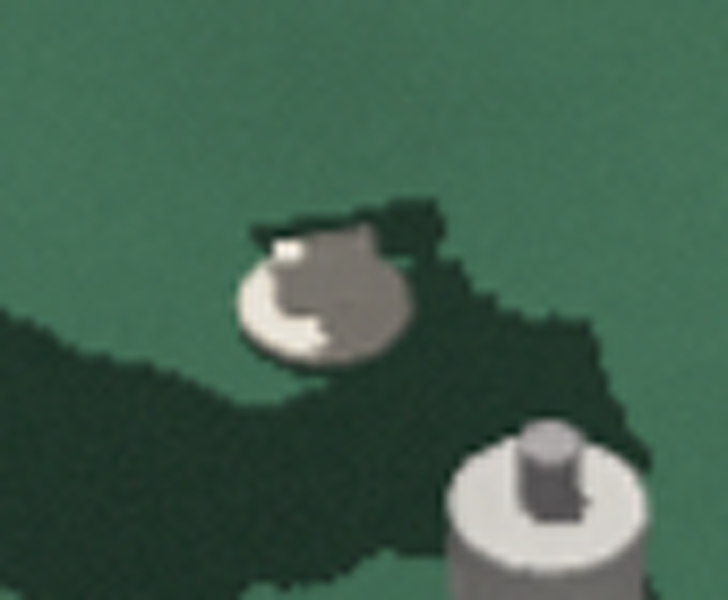

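The lid is still in place (crop 325,300 → pixel 253,190). The medium cover sits flush on its housing. Grasping the lid's bar.

Call:
jog_arm(
  turn=[
    [0,0,0],
    [0,0,0],
    [0,0,0],
    [0,0,0],
    [0,0,0],
    [0,0,0],
    [0,0,0],
    [0,0,0],
    [0,0,0],
  ],
  translation=[
    [0.001,0.001,0.05],
    [0.001,0.001,0.1],
    [0.001,0.001,0.12],
    [0.001,0.001,0.133],
    [0.001,0.001,0.133],
    [0.001,0.001,0.133],
    [0.001,0.001,0.133],
    [0.001,0.001,0.133],
    [0.001,0.001,0.133],
  ],
  grip=[0.5,0.5,0.5,0.5,0.5,1,1,1,1],
)

```text
clock: 42.85
tool_pos: [0.4619, 0.0562, 0.0187]
eef_rot: [0.903, 0.431, 0.0, 0.0]
contact_force: [-0.1, -0.1, 0.8]
opening: 0.126
finger_force: 25.0
```

Run:
```python
from h import *
rel((.552,.3645,.11))
```

```text
tcp [0.4619 0.0562 0.0187] yaw 51.02 tilt 0.05 F [-0.08 -0.07  0.84] open 0.126 t 42.85
(0.552, 0.3645, 0.11) -> [ 0.2964 -0.1238 -0.0913]
```

Call:
jog_arm(
  turn=[
    [0,0,0],
    [0,0,0],
    [0,0,0],
    [0,0,0],
    [0,0,0],
    [0,0,0],
    [0,0,0],
    [0,0,0],
    [0,0,0],
    [0,0,0],
    [0,0,0],
  ],
  translation=[
    [0,0,-0.04],
    [0,0,-0.09],
    [0.05,-0.021,-0.09],
    [0.1,-0.042,-0.09],
    [0.15,-0.063,-0.09],
    [0.2,-0.084,-0.09],
    [0.25,-0.105,-0.09],
    [0.296,-0.124,-0.09],
    [0.296,-0.124,-0.09],
    [0.296,-0.124,-0.09],
    [0.296,-0.124,-0.09],
  ],
  grip=[1,1,1,1,1,1,1,1,1,1,1],
)

```text
clock: 44.22
tool_pos: [0.5514, 0.3622, 0.108]
eef_rot: [0.903, 0.43, -0.001, 0.001]
contact_force: [0.9, -0.4, -0.1]
opening: 0.124
finger_force: 25.0
```

Run:
```python
from h import *
snap('scene'); print(fit('scene','pot'),fit('scene','pot_lid',(.552,.3645),.09,.2))
print([(np.round(d['position'],4),round(d['p'],2)) for d in models.place_of('scene','pot')[:1]])
rel((.552,.3645,.0627))
```

```text
[0.5521 0.3644 0.9143 0.52  ] [0.557  0.351  0.6653 0.75  ]
[(array([ 5.512e-01,  3.624e-01, -1.000e-04]), 0.82)]
tcp [0.5515 0.3635 0.1084] yaw 50.99 tilt 0.04 F [ 0.85 -0.4  -0.78] open 0.122 t 44.42
(0.552, 0.3645, 0.0627) -> [ 0.0011 -0.0002  0.0457]
```

Call:
jog_arm(
  turn=[
    [0,0,0],
    [0,0,0],
    [0,0,0],
    [0,0,0],
    [0,0,0],
    [0,0,0],
    [0,0,0],
  ],
  translation=[
    [0.0005,0,0.015],
    [0.0005,0,0.03],
    [0.0005,0,0.036],
    [0.0005,0,0.04],
    [0.0005,0,0.043],
    [0.0005,0,0.0455],
    [0.0005,0,0.0455],
  ],
  grip=[1,1,1,1,1,1,1],
)

```text
clock: 45.3
tool_pos: [0.5516, 0.3649, 0.0628]
eef_rot: [0.902, 0.431, 0.0, 0.0]
contact_force: [-0.5, 0.1, -1.1]
opening: 0.128
finger_force: 25.0
```

Call:
jog_arm(
  turn=[
    [0,0,0],
    [0,0,0],
    [0,0,0],
    [0,0,0],
  ],
  translation=[
    [0,0,0.001],
    [0,0,0.002],
    [0,0,0.0028],
    [0,0,0.0028],
  ],
  grip=[1,1,1,1],
)

```text
clock: 45.8
tool_pos: [0.5518, 0.3649, 0.0607]
eef_rot: [0.902, 0.431, 0.0, 0.0]
contact_force: [-0.7, -1.6, 5.3]
opening: 0.125
finger_force: 25.0
```

Seated at the expected height. Release, rise and back off toward the base, then check everything.

Call:
jog_arm(
  turn=[
    [0,0,0],
    [0,0,0],
    [0,0,0],
    [0,0,0],
    [0,0,0],
    [0,0,0],
    [0,0,0],
    [0,0,0],
    [0,0,0],
    [0,0,0],
    [0,0,0],
    [0,0,0],
  ],
  translation=[
    [0,0,0],
    [0,0,0],
    [0,0,0],
    [0,0,-0.05],
    [0,0,-0.1],
    [0,0,-0.15],
    [0,0,-0.2],
    [-0.04,0.03,-0.2],
    [-0.08,0.06,-0.2],
    [-0.12,0.09,-0.2],
    [-0.15,0.12,-0.2],
    [-0.15,0.12,-0.2],
  ],
  grip=[0.5,0.5,0.5,0.5,0.5,0.5,0.5,0.5,0.5,0.5,0.5,0.5],
)

```text
clock: 47.3
tool_pos: [0.5514, 0.1677, 0.2595]
eef_rot: [0.904, 0.428, -0.001, 0.002]
contact_force: [-0.4, 0.3, -0.2]
opening: 0.498
finger_force: 0.0
```

Run:
```python
from h import *
C={'cover_large':((.622,-.178),.039),'cover_medium':((.604,-.018),.034),'cover_small':((.613,.176),.029),'pot_lid':((.552,.364),.042)}
P={}
for c in ('scene','top'):
    P[c]=snap(c)
    for n,(g,d) in C.items(): print(c,n,fit(c,n,g,d))
    print([(np.round(d['position'],3),round(d['p'],2)) for d in models.place_of(c,'brush')[:2]])
rel()
a=cv2.resize(P['scene'][110:320,130:370],(685,600),interpolation=cv2.INTER_CUBIC)
cv2.imwrite('pics/f1.png',cv2.cvtColor(a,cv2.COLOR_RGB2BGR))
```

```text
scene cover_large [ 0.6221 -0.1815  0.9475  0.66  ]
scene cover_medium [ 0.6054 -0.0199  0.8422  0.86  ]
scene cover_small [0.613  0.1746 0.9287 0.53  ]
scene pot_lid None
[(array([ 0.525, -0.43 ,  0.002]), 0.77), (array([ 0.514, -0.344,  0.009]), 0.62)]
top cover_large [ 0.6191 -0.1795  0.9359  0.86  ]
top cover_medium [ 0.6034 -0.0189  0.9286  0.63  ]
top cover_small None
top pot_lid [0.5505 0.3649 1.0773 0.68  ]
[(array([ 0.525, -0.432, -0.004]), 0.62), (array([ 0.624, -0.177, -0.002]), 0.46)]
tcp [0.5505 0.1732 0.26  ] yaw 51.07 tilt 0.0 F [ 0.11 -0.2  -0.19] open 0.498 t 47.9
```

View pics/f1.png

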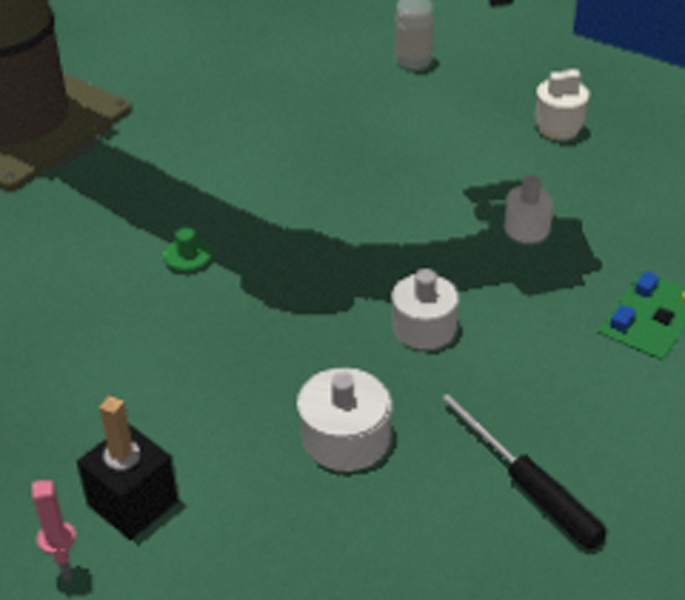

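All three covers sit flush: large at crop (344,410), medium at (425,300), small at (529,205). The lid is on the pot at (562,95), and the brush is upright in its stand at (118,430). Handing in.

```bash
python3 -c "
from plant import r
print(r.finish_job())"
```

```text
the job is handed in; nothing more can be done
None
```

I handed the job in at about 48 s: the brush was dipped, dabbed on the large, medium and small rims in that order and hung back in its stand. All three covers and the pot lid looked fully seated in the last camera check, but the hand-in call returned no verdict.

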